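Fit the slicing insert into the V-slicer

TASK

Fit the red insert into the vegetable slicer: slide it down the slicer's dovetail guides, V-shaped nose first and thumb tab up, and push it firmly home until it stays wedged tight when you let go; a last push with a finger on the back of the tab, not gripping it, seats it best. Leave the green insert, the hand guard, the cup of chopsticks and the bowls where they are.

Things in the scene. Friction and masses are not known exactly. Their poses are not given: they have to be found in the camera images.
- insert: Red plastic insert plate to be fitted, 8 mm thick, 100 g, loose, flat on the table at the start. Origin: middle of its underside; x from V nose to tab end, z up out of its top face. Straight sides run x=-65..+65 mm, tapering from 100 mm wide (tab end) to 76 mm (nose end), edges bevelled 45 deg, wider below. V nose tip at x=-95. Its thumb tab: see insert_tab.
- insert_tab (a point): Middle of the red insert's upright thumb tab, at x=+52, y=0, z=24 mm in the insert's frame. The tab stands square on the plate: 10 mm thick along the insert's x, 46 mm wide along its y, from the plate's top (z=8) up to z=38 mm. Grip it across its 10 mm thickness. An insert held off line binds on one guide and is loose when let go; pushed on the tab's upper face by a finger, not gripped, it centres itself.
- deck: White sloping bed of the slicer (dark rails; 330 x 140 mm, its highest point 175 mm above the table), fixed on the table. Slope 25 deg. x points up the slope, away from the robot; y across; z square out of the bed. With the insert fully home its frame coincides with this one. Bed surface z=0 from x=-65 to +95 mm, the open upper end. Origin 119 mm above the table.
- deck_mouth (a point): Middle of the mouth of the dovetail guides, on the bed at x=+20, y=0 in the deck's frame. Guides run from here down to x=-70: 45 deg overhang, 10 mm high, 92 mm apart at the bed here, narrowing with the insert's own taper, so it wedges by itself near deck x=0. Above the mouth, to x=+95, the bed is an open apron (rails 2 mm high, horns 11 mm high to x=+39) to lay the insert on. Wedging takes a firm push, 15 to 20 N.
- julienne: Green insert with a row of small steel teeth, otherwise the same shape as the red one, 100 g, loose, flat on the table on the other side of the slicer. Origin: middle of its underside. To be left alone.
- guard: White hand guard with a knob, 104 mm across, 76 mm high, loose. Origin: centre of its underside. To be left alone.
- cup: White ceramic cup with a dark green diamond and five chopsticks, 86 mm across, 205 mm high with the sticks, loose. Origin: centre of its underside. To be left alone.
- bowls: Two stacked bowls, dark below and white on top, 136 mm across, about 115 mm high, standing on a round jute mat 4 mm thick. Origin: centre of the underside. To be left alone.
Not all that is in view belongs to the job. Of the things that look like the insert, the smallest one is meant.

How it is judged:
At the end, for the whole second after the job is handed in: The red insert sits in the guides, tab up, nose down the slope, at most 5 mm short of home or 8 past, 3 mm off bed or centre line, 3 deg off square, at rest, and tight: let go, it still presses on the slicer with over 4 N (its weight gives 1), or it is within 1 mm of home (under 0.1 mm side play) (x of insert in the frame of deck between -0.008 and 0.005 m and (contact force between insert and slicer above 4 N or x of insert in the frame of deck below 0.001 m) and y of insert in the frame of deck between -0.003 and 0.003 m and z of insert in the frame of deck between -0.003 and 0.003 m and angle between the z axis of insert and the z axis of deck, either way round below 0.05 rad and angle between the x axis of insert and the x axis of deck, either way round below 0.05 rad and x of insert_tab in the frame of deck above 0.03 m and z of insert_tab in the frame of deck above 0.01 m and linear speed of insert below 0.01 m/s); the robot touches nothing.
It fails at once if the green insert, hand guard, cup or bowls are moved more than 30 mm (distance of any of julienne, guard, cup, bowls from where it was at the start of the episode above 0.03 m).
It also fails if it takes over 54 s, if anything falls off the work surface, if the arm or the gripper's body presses on something with over 40 N, if the wrist force passes 120 N, or if a joint passes its speed limit or range.

ROBOT

A 6-joint arm with a two-finger parallel gripper is mounted at the origin on the work surface. World frame = base frame: x ahead of the robot, y to its left, z up, the work surface at z = 0. Lengths are in m, angles in rad, forces in N, time in s.
With the tool pointing down it reaches from about 0.25 to 0.85 m from the base axis. Payload 12.5 kg.
Tool frame: the origin (TCP) lies at the very end of the fingers, on their centre line; the grasp point (between the pads) lies env.grip_point_offset behind it (env.grip_point_offset is the distance from the TCP to the grasp point, in m); z points along the fingers, y is the line along which they close (so a half turn about z gives the same grasp; the last joint's range is limited). The gripper opens to 93 mm and grips with 3 to 60 N. Pads are 15 mm wide; open, the fingers measure 128 mm over their backs; the gripper's body (75 mm by 188 mm) begins 65 mm behind the grasp point.
Start: joints at [-1.196, 0.351, 1.652, -0, 1.139, -0.085], TCP at [0.244, -0.493, 0.219] pointing down, gripper open.
Joint ranges: [-2.75, 2.75], [-0.79, 2.1], [0.01, 2.65], [-1.57, 4.71], [0.07, 3.14], [-2.87, 2.87]. Speed limits (rad/s): [2.22, 2.22, 2.79, 3.14, 3.14, 3.14].

INTERFACE

Orientations are given as a rotation vector (axis times angle).
In Python, from rig import env gives the robot as it stands.
- The arm moves only by the tool step_arm, never from a script. Its argument "increments" is one flat list of numbers, 7 for each row, row after row: the shift along the tool's x, y, z as a fraction of full scale, then the turn, a rotation vector about the tool's x, y, z as a fraction of full scale, then the gripper's target within -1 to 1 (fully open at 1, half-way at 0, shut at -1). In form: [tx, ty, tz, rx, ry, rz, grip, tx, ty, tz, rx, ry, rz, grip, ...]. A call has 1 to 5 rows; each row is the pose to reach, as a shift and turn from the pose commanded when the call began, along the tool's axes at that moment, turning the shorter way round; what a row does not reach only later rows make up. Full scale, the value 1, is 20 cm for a shift and 2 pi rad for a turn. A row lasts 1/8 s, in which the tool goes at most 62.5 mm and 10.7 degrees, less where a joint would pass 70% of its speed; a pose out of reach is approached as far as the arm can. A call with a number of a shift or a turn outside -1 to 1 is refused whole. A call with a gripper value outside its range is refused whole. The fingers move at their own pace and stop on an object; "grip_force" is the grip in N (left out, the last holds). Time passes only in rows, so rows that repeat a pose let the fingers close. It gives the time, the measured TCP pose, the force, the opening and the grip force at its end, in the units of the state.
- env.get_obs(): the state, without advancing time (a new reading comes with each control period).
- env.camera(name): name is "side" or "top" or "wrist"; returns a dict with "color" (420x560x3 uint8, blue, green, red), "mtx" (3x3 intrinsics, pixels), "R" (3x3) and "t" (3): a world point X has camera coordinates R X + t. Camera axes: x right, y down, z forward; pixel columns grow to the right and rows downward; lengths in m; the calibration is good to about 2 mm. A picture is of the moment at which its call begins. There is no depth.
- env.sign_off(): hands the job in; it is judged then, once.
The state is a dict: "time": time; "joints": joint angles; "qvel": joint speeds; "joint_torque": joint torques, N m; "tcp_pos": TCP position; "orientation": TCP orientation; "ft_force": force on the tool from outside, world axes, zero at the start; "torque": the same for the moment, N m; "width": finger opening in m; "gripper_force": force on a finger pad.
Only numpy, scipy, OpenCV 4.12 (cv2) and the standard library are available. Lean on these libraries where they do the work, as an engineer would, in place of code of your own. Each camera call takes 0.05 s, during which the arm holds its last target. There are 200 camera calls.

## Working session

There is one attempt and no reset: what is moved stays moved. The work goes in short steps, Python scripts to look and compute and a tool call to move; the robot and the scene stay as the last step left them, time stands still between calls to the robot, and variables do not carry over. Pictures are saved under pics/ and viewed, at most 10 in all, crops included, and the job is handed in when it is done.

Besides the shell and the picture viewer there is one more tool, called as name(argument=value, ...) on one line, values as JSON. step_arm: Moves the arm, as the interface text tells. Its arguments: {"type":"object","properties":{"increments":{"type":"array"},"grip_force":{"type":"number"}},"required":["increments"]}

```bash
ls; mkdir -p pics; python3 - <<'E'
from rig import env
import cv2,numpy as np,pickle
d={}
for n in("side","top"):
    c=env.camera(n);d[n]=c;cv2.imwrite(f"pics/{n}0.png",c["color"]);print(n,c["mtx"].tolist(),c["R"].round(3).tolist(),c["t"].round(3).tolist())
pickle.dump(d,open("c0.pkl","wb"))
o=env.get_obs();print(o,env.grip_point_offset)
E
```

```text
pics
side [[409.56419062212404, 0.0, 279.75903004701007], [0.0, 409.56419062212404, 211.32708011225486], [0.0, 0.0, 1.0]] [[-0.873, -0.487, 0.011], [-0.381, 0.669, -0.638], [0.304, -0.561, -0.77]] [0.369, 0.216, 1.316]
top [[534.7402148330611, 0.0, 275.6055359700365], [0.0, 534.7402148330611, 201.7355232236768], [0.0, 0.0, 1.0]] [[-0.002, -1.0, -0.006], [-0.998, 0.002, -0.063], [0.063, 0.006, -0.998]] [0.024, 0.421, 1.983]
{'time': 0.1, 'joints': array([-1.19561500e+00,  3.51158751e-01,  1.65233253e+00, -1.23823362e-05,
        1.13909401e+00, -8.46313304e-02]), 'qvel': array([-6.84878334e-04, -3.36862978e-03, -6.95854336e-05,  5.03436217e-04,
       -6.08029505e-04,  2.95573602e-04]), 'joint_torque': array([ 5.61934139e-04, -4.98029244e+01, -2.85705900e+01,  7.00416346e-02,
        2.39425484e-02, -1.89390238e-05]), 'tcp_pos': array([ 0.24397514, -0.4925964 ,  0.21817867]), 'orientation': array([-3.05797365e+00, -7.15710450e-01,  2.43121718e-04]), 'ft_force': array([-0.43350066,  0.5329808 ,  0.38035433]), 'torque': array([-0.02541883, -0.05136069, -0.02014196]), 'gripper_force': 0.0, 'width': 0.09312060089551352} 0.0188
```

View pics/top0.png

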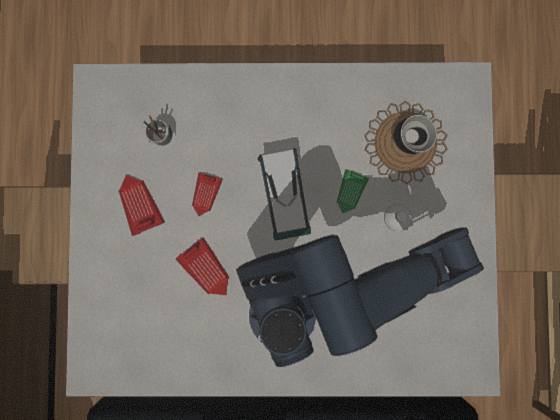

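View pics/side0.png

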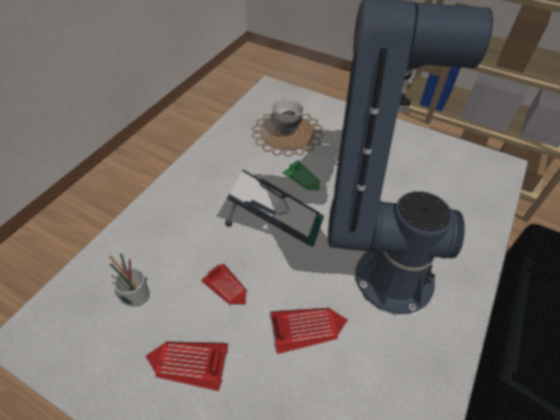

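Top view: three red plates, at (141,205), (204,267) and (207,193). The one at (207,193) is clearly smallest (similar in size to the green insert at (351,190)), so it fits the description. The slicer is at about (285,190), upper end toward the top of the image. I'll confirm with an enlarged crop.

```bash
python3 - <<'E'
import cv2,numpy as np,pickle
d=pickle.load(open("c0.pkl","rb"))
a=cv2.resize(d["top"]["color"][130:250,185:318],None,fx=6,fy=6,interpolation=cv2.INTER_CUBIC)[:600]
b=cv2.resize(d["top"]["color"][130:230,185:318],None,fx=6,fy=6,interpolation=cv2.INTER_CUBIC)
cv2.imwrite("pics/crop1.png",cv2.resize(d["top"]["color"][140:240,185:318],None,fx=6,fy=6,interpolation=cv2.INTER_CUBIC))
cv2.imwrite("pics/crop2.png",cv2.resize(d["side"]["color"][160:310,190:335],None,fx=4,fy=4,interpolation=cv2.INTER_CUBIC))
E
```

```text
(no output)
```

View pics/crop1.png

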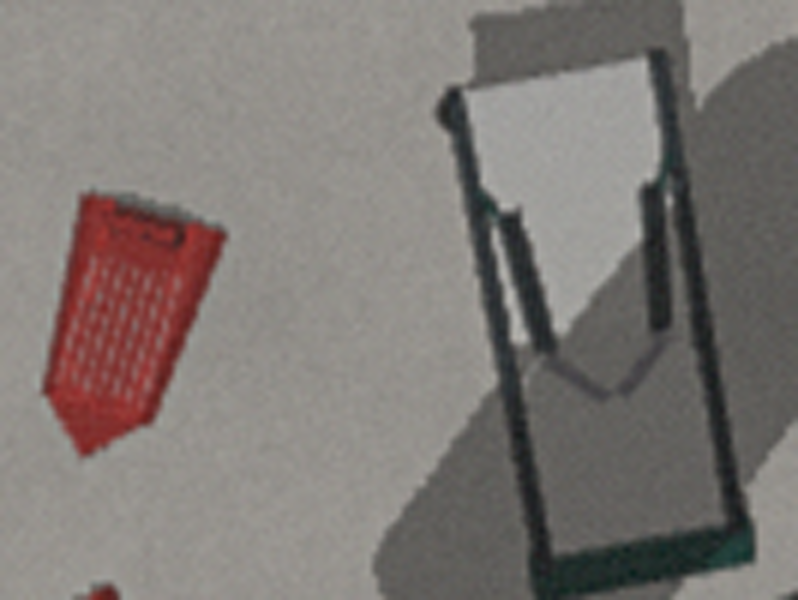

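View pics/crop2.png

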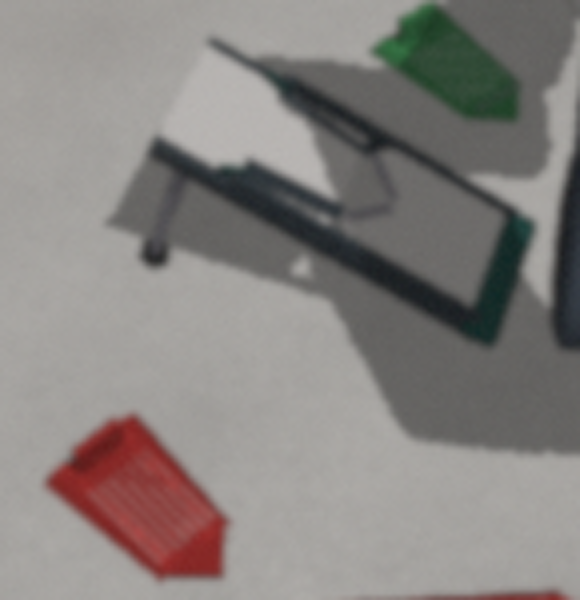

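The crop confirms it: the red plate's nose is at about full-frame (199,216) and its tab at (210,178). The slicer's open upper end is at the top and the V of its bed is at about (286,206). Next I fit both poses.

```bash
cat > h.py <<'E'
import numpy as np,pickle
from scipy.optimize import least_squares
from scipy.spatial.transform import Rotation as Ro
def proj(c,X):
    p=(np.asarray(X)@c["R"].T+c["t"])@c["mtx"].T
    return p[:,:2]/p[:,2:]
def insertT(p): return Ro.from_euler("z",p[2]).as_matrix(),np.array([p[0],p[1],0.])
def deckT(p): return (Ro.from_euler("z",p[2])*Ro.from_euler("y",-np.radians(25))).as_matrix(),np.array([p[0],p[1],.119])
def fit(T,obs,p0):
    def f(p):
        R,t=T(p)
        return np.concatenate([(proj(c,np.array(X)@R.T+t)-px).ravel() for c,X,px in obs])
    return least_squares(f,p0,loss="soft_l1"),f
E
python3 - <<'E'
from h import *
d=pickle.load(open("c0.pkl","rb"))
t=lambda a:(np.array(a)+.5)/6-.5+[185,140]
s=lambda a:(np.array(a)+.5)/4-.5+[190,160]
P=np.array([[65,50,0],[65,-50,0],[-65,38,0],[-65,-38,0],[-95,0,0]])/1e3
r,f=fit(insertT,[(d["top"],P,t([[80,192],[228,233],[42,393],[150,425],[85,457]])),(d["side"],P,s([[46,482],[135,415],[160,580],[228,520],[222,577]]))],[.45,.2,0])
print("insert",r.x,f(r.x).reshape(-1,2).round(1).tolist())
D=np.array([[95,70,2],[95,-70,2],[-95,0,0]])/1e3
G=np.array([[20,40,10],[20,-40,10],[-70,32,10],[-70,-32,10]])/1e3
r,f=fit(deckT,[(d["top"],np.vstack([D,G]),t([[445,92],[668,50],[610,397],[510,212],[653,187],[547,350],[660,328]])),(d["side"],D,s([[155,145],[210,40],[392,195]]))],[.45,0,0])
print("deck",r.x,f(r.x).reshape(-1,2).round(1).tolist())
import pickle
E
```

```text
insert [ 0.46173369  0.28579312 -0.27632338] [[-0.1, -0.4], [0.7, -0.1], [-0.3, 0.1], [1.0, 0.2], [-0.1, -0.2], [-1.4, 1.1], [0.5, -0.9], [-0.4, 0.8], [1.1, 0.2], [-0.0, -0.1]]
deck [ 0.5008167  -0.00092063  0.1988521 ] [[-1.3, 1.2], [1.0, 0.2], [0.5, -4.0], [0.5, 0.3], [-1.0, -0.1], [1.3, 0.3], [-0.0, 0.4], [-1.0, 0.6], [0.9, -2.2], [-3.4, 1.4]]
```

```bash
cat > go.py <<'E'
from h import *
from rig import env
INS=[.4617,.2858,-.2763]; DECK=[.5008,-.0009,.1989]
def toolR(yaxis,zaxis):
    y=np.array(yaxis);z=np.array(zaxis);return np.column_stack([np.cross(y,z),y,z])
def go(p,R=None):
    o=env.get_obs();R0=Ro.from_rotvec(o["orientation"]).as_matrix()
    R=R0 if R is None else R
    s=R0.T@(np.array(p)-o["tcp_pos"])/.2; r=Ro.from_matrix(R0.T@R).as_rotvec()/(2*np.pi)
    print("t",o["time"].round(2),"tcp",o["tcp_pos"].round(4),"F",o["ft_force"].round(1),"w",round(o["width"],4),"shift",s.round(4),"turn",r.round(4));return o
E
python3 - <<'E'
from go import *
R,t=insertT(INS)
tab=R@[.052,0,.0]+t;print(tab)
go([tab[0],tab[1],.24]); go([tab[0],tab[1],.06],toolR(R[:,0],[0,0,-1]))
E
```

```text
[0.51172771 0.27161451 0.        ]Traceback (most recent call last):
  File "<stdin>", line 4, in <module>
  File "go.py", line 10, in go
    print("t",o["time"].round(2),"tcp",o["tcp_pos"].round(4),"F",o["ft_force"].round(1),"w",round(o["width"],4),"shift",s.round(4),"turn",r.round(4));return o
              ^^^^^^^^^^^^^^^
AttributeError: 'float' object has no attribute 'round'
```

```bash
sed -i 's/o\["time"\].round(2)/round(o["time"],2)/' go.py
python3 - <<'E'
from go import *
R,t=insertT(INS)
tab=R@[.052,0,.0]+t
go([tab[0],tab[1],.24]); go([tab[0],tab[1],.06],toolR(R[:,0],[0,0,-1]))
E
```

```text
t 0.1 tcp [ 0.244  -0.4926  0.2182] F [-0.4  0.5  0.4] w 0.0931 shift [ 2.8954 -2.8302 -0.1061] turn [0. 0. 0.]
t 0.1 tcp [ 0.244  -0.4926  0.2182] F [-0.4  0.5  0.4] w 0.0931 shift [ 2.8954 -2.8293  0.7939] turn [-1.000e-04 -1.000e-04 -1.328e-01]
```

step_arm(increments=[0.965,-0.943,-0.15,0,0,0,1,0.965,-0.943,-0.15,0,0,0,1,0.965,-0.943,-0.15,0,0,0,1,0.965,-0.943,-0.15,0,0,0,1,0.965,-0.943,-0.15,0,0,0,1])

```text
time: 0.72
tcp_pos: [0.3338, -0.2357, 0.2489]
orientation: [3.058, 0.719, 0.0]
ft_force: [-0.2, -0.5, 0.9]
width: 0.093
gripper_force: 0.0
```

step_arm(increments=[0.965,-0.943,0,0,0,0,1,0.965,-0.943,0,0,0,0,1,0.965,-0.943,0,0,0,0,1,0.965,-0.943,0,0,0,0,1,0.965,-0.943,0,0,0,0,1])

```text
time: 1.35
tcp_pos: [0.4229, 0.0193, 0.2485]
orientation: [-3.057, -0.721, 0.0]
ft_force: [-0.5, -0.7, -0.0]
width: 0.0929
gripper_force: 0.0
```

step_arm(increments=[0.965,-0.943,0,0,0,0,1,0.965,-0.943,0,0,0,0,1,0.965,-0.943,0,0,0,0,1,0.965,-0.943,0,0,0,0,1,0.965,-0.943,0,0,0,0,1])

```text
time: 1.98
tcp_pos: [0.512, 0.274, 0.2478]
orientation: [-3.058, -0.72, 0.001]
ft_force: [-1.2, -1.0, 0.8]
width: 0.0931
gripper_force: 0.0
```

step_arm(increments=[0,0,0,0,0,-0.133,1,0,0,0,0,0,-0.133,1,0,0,0,0,0,-0.133,1,0,0,0,0,0,-0.133,1,0,0,0,0,0,-0.133,1])

```text
time: 2.6
tcp_pos: [0.5117, 0.271, 0.2482]
orientation: [-2.501, -1.901, 0.001]
ft_force: [0.2, 0.7, 0.7]
width: 0.0929
gripper_force: 0.0
```

```bash
python3 - <<'E'
from go import *
import cv2
R,t=insertT(INS)
tab=R@[.052,0,.0]+t
go([tab[0],tab[1],.012],toolR(R[:,0],[0,0,-1]))
d={}
for n in("top","wrist"):
    c=env.camera(n);d[n]=c
pickle.dump(d,open("c1.pkl","wb"))
w=d["wrist"]["color"].copy();h=d["top"]
cv2.imwrite("pics/w1.png",np.vstack([w]))
E
```

```text
t 2.6 tcp [0.5117 0.271  0.2482] F [0.2 0.7 0.7] w 0.0929 shift [3.4000e-03 2.0000e-04 1.1812e+00] turn [-0.0001  0.0001  0.0008]
```

View pics/w1.png

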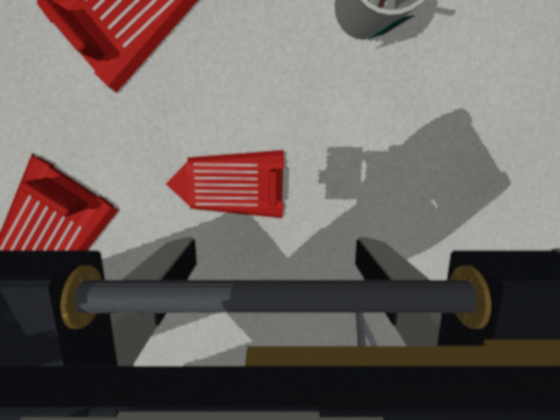

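The wrist view shows the small red plate, tip at (166,184) and tab at (275,183), lined up between the fingers. I'll refine with these corners.

```bash
python3 - <<'E'
from h import *
d=pickle.load(open("c1.pkl","rb"))
P=np.array([[65,50,0],[65,-50,0],[-65,38,0],[-65,-38,0],[-95,0,0]])/1e3
r,f=fit(insertT,[(d["wrist"],P,np.array([[284,150],[284,217],[189,157],[189,210],[166,184]]))],[.46,.28,-.27])
print("insert",r.x,f(r.x).reshape(-1,2).round(1).tolist())
E
```

```text
insert [ 0.45946276  0.28476694 -0.28570583] [[-0.0, -1.1], [-1.7, 3.5], [-1.3, -0.7], [1.6, 0.8], [1.4, -0.2]]
```

step_arm(increments=[0.003,0,0.9,0,0,0.001,1,0.003,0,0.9,0,0,0.001,1,0.003,0,0.9,0,0,0.001,1,0.003,0,0.9,0,0,0.001,1,0.003,0,0.9,0,0,0.001,1])

```text
time: 3.32
tcp_pos: [0.5131, 0.2722, 0.0707]
orientation: [2.512, 1.886, 0.004]
ft_force: [0.5, -0.2, 0.6]
width: 0.0928
gripper_force: 0.0
```

step_arm(increments=[0,0,0.15,0,0,0,1,0,0,0.28,0,0,0,1,0,0,0.28,0,0,0,1,0,0,0.28,0,0,0,0.3,0,0,0.28,0,0,0,0], grip_force=25)

```text
time: 3.95
tcp_pos: [0.513, 0.2721, 0.0144]
orientation: [2.511, 1.887, 0.004]
ft_force: [-0.4, 0.2, -0.8]
width: 0.0776
gripper_force: 0.0
```

step_arm(increments=[0,0,0,0,0,0,-0.4,0,0,0,0,0,0,-0.8,0,0,0,0,0,0,-1,0,0,0,0,0,0,-1,0,0,0,0,0,0,-1])

```text
time: 4.58
tcp_pos: [0.512, 0.2717, 0.0126]
orientation: [-2.511, -1.888, 0.0]
ft_force: [-0.6, -0.1, -0.7]
width: 0.0278
gripper_force: 0.0
```

```bash
python3 - <<'E'
from go import *
o=go([.5117,.2711,.012]); print(o["gripper_force"])
E
```

```text
t 4.58 tcp [0.512  0.2717 0.0126] F [-0.6 -0.1 -0.7] w 0.0278 shift [-0.0032 -0.0006  0.0029] turn [0. 0. 0.]
0.0
```

step_arm(increments=[0,0,0,0,0,0,-1,0,0,0,0,0,0,-1,0,0,0,0,0,0,-1,0,0,0,0,0,0,-1,0,0,0,0,0,0,-1])

```text
time: 5.2
tcp_pos: [0.512, 0.2717, 0.0126]
orientation: [-2.511, -1.888, 0.0]
ft_force: [0.1, -0.3, -0.7]
width: 0.0098
gripper_force: 25.0
```

step_arm(increments=[0,0,-0.3,0,0,0,-1,0,0,-0.6,0,0,0,-1,0,0,-1,0,0,0,-1,0,0,-1,0,0,0,-1,0,0,-1,0,0,0,-1])

```text
time: 5.82
tcp_pos: [0.5122, 0.2717, 0.2128]
orientation: [2.511, 1.887, 0.002]
ft_force: [-0.6, 0.0, -1.8]
width: 0.0097
gripper_force: 25.0
```

```bash
python3 - <<'E'
from go import *
import cv2
o=env.get_obs();print(o["gripper_force"],o["width"])
R,t=deckT(DECK);RT=toolR(R[:,0],-R[:,2])
# insert frame tab at x=.052; TCP 12 mm above underside; approach with insert at deck x=.10, 40 mm above bed
for X,Z in((.1,.06),(.09,.003)): print((R@[X+.052,0,Z+.012]+t).round(4)); go(R@[X+.052,0,Z+.012]+t,RT)
c=env.camera("wrist");pickle.dump(c,open("c2.pkl","wb"));cv2.imwrite("pics/w2.png",c["color"])
c=env.camera("top");pickle.dump(c,open("c2t.pkl","wb"))
E
```

```text
24.999831318855286 0.009699514194772883
[0.606  0.0203 0.2485]
t 5.83 tcp [0.5122 0.2717 0.2128] F [-0.6  0.  -1.8] w 0.0097 shift [-1.0771  0.8001 -0.1784] turn [-0.0679  0.0166 -0.0753]
[0.6207 0.0233 0.1926]
t 5.83 tcp [0.5122 0.2717 0.2128] F [-0.6  0.  -1.8] w 0.0097 shift [-1.0426  0.8665  0.1011] turn [-0.0679  0.0166 -0.0753]
```

View pics/w2.png

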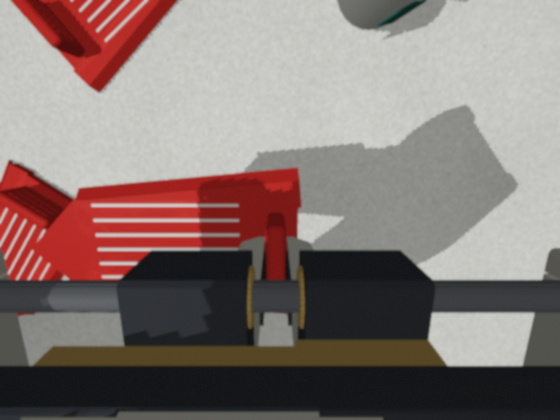

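Plate is held square at (275,240) in the wrist view. Now raise and tilt it to the slope.

step_arm(increments=[0,0,-0.4,-0.068,0.0166,-0.0753,-1,0,0,-0.4,-0.068,0.0166,-0.0753,-1,0,0,-0.4,-0.068,0.0166,-0.0753,-1,0,0,-0.4,-0.068,0.0166,-0.0753,-1,0,0,-0.4,-0.068,0.0166,-0.0753,-1])

```text
time: 6.55
tcp_pos: [0.5109, 0.2713, 0.2905]
orientation: [1.791, 2.189, 0.479]
ft_force: [-0.6, -0.2, -0.4]
width: 0.0097
gripper_force: 25.0
```

```bash
python3 - <<'E'
from go import *
R,t=deckT(DECK);RT=toolR(R[:,0],-R[:,2])
for X,Z in((.11,.06),): go(R@[X+.052,0,Z+.012]+t,RT)
E
```

```text
t 6.55 tcp [0.5109 0.2713 0.2905] F [-0.6 -0.2 -0.4] w 0.0097 shift [-1.3238  0.1597  0.283 ] turn [-0.0007  0.0002  0.0001]
```

step_arm(increments=[-0.9,0.16,0,0,0,0,-1,-0.9,0.16,0,0,0,0,-1,-0.9,0.16,0,0,0,0,-1,-0.9,0.16,0,0,0,0,-1,-0.9,0.16,0,0,0,0,-1])

```text
time: 7.18
tcp_pos: [0.576, 0.1011, 0.3051]
orientation: [1.793, 2.187, 0.482]
ft_force: [0.3, 0.5, -1.3]
width: 0.0102
gripper_force: 25.0
```

step_arm(increments=[-0.3,0,0.1,0,0,0,-1,-0.424,0,0.28,0,0,0,-1,-0.424,0,0.28,0,0,0,-1,-0.424,0,0.28,0,0,0,-1,-0.424,0,0.28,0,0,0,-1])

```text
time: 7.8
tcp_pos: [0.616, 0.0239, 0.2566]
orientation: [1.787, 2.187, 0.485]
ft_force: [1.2, -0.3, -0.3]
width: 0.0098
gripper_force: 25.0
```

```bash
python3 - <<'E'
from go import *
import cv2
R,t=deckT(DECK);RT=toolR(R[:,0],-R[:,2])
for X,Z in((.11,.06),(.11,.003)): go(R@[X+.052,0,Z+.012]+t,RT)
d={n:env.camera(n) for n in("top","side")};pickle.dump(d,open("c3.pkl","wb"))
a=cv2.resize(d["top"]["color"][120:250,240:330],(400,578),interpolation=cv2.INTER_CUBIC)
b=cv2.resize(d["side"]["color"][120:265,210:310],(400,580),interpolation=cv2.INTER_CUBIC)[:578]
cv2.imwrite("pics/p3.png",np.hstack([a,b]))
E
```

```text
t 7.8 tcp [0.616  0.0239 0.2566] F [ 1.2 -0.3 -0.3] w 0.0098 shift [-0.0075 -0.0146  0.0144] turn [ 0.0001 -0.      0.0003]
t 7.8 tcp [0.616  0.0239 0.2566] F [ 1.2 -0.3 -0.3] w 0.0098 shift [-0.0075 -0.0148  0.2994] turn [ 0.0001 -0.      0.0003]
```

View pics/p3.png

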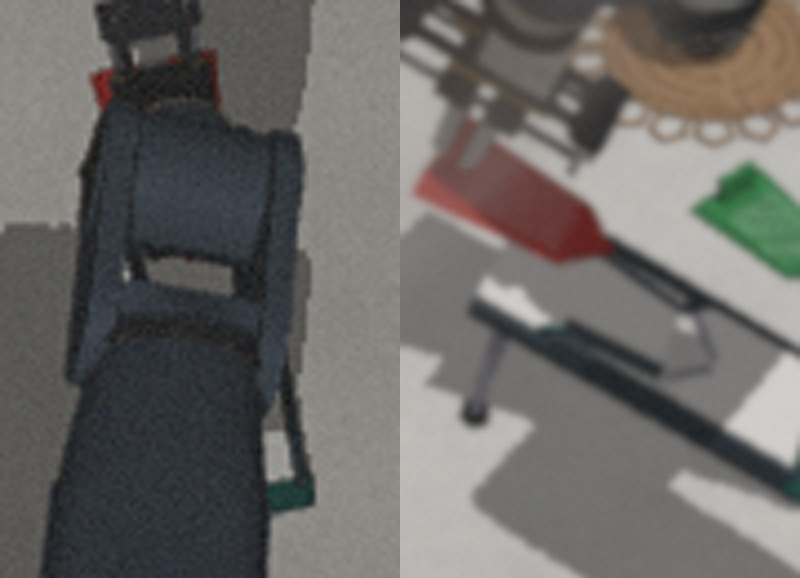

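In the side part, the plate at (520,195) hovers parallel to the bed, nose toward the guides. Lower it to the apron.

step_arm(increments=[-0.007,-0.014,0.1,0,0,0,-1,-0.007,-0.014,0.18,0,0,0,-1,-0.007,-0.014,0.23,0,0,0,-1,-0.007,-0.014,0.25,0,0,0,-1,-0.007,-0.014,0.26,0,0,0,-1])

```text
time: 8.52
tcp_pos: [0.6355, 0.025, 0.2073]
orientation: [1.789, 2.187, 0.484]
ft_force: [-0.4, 0.3, -1.2]
width: 0.0097
gripper_force: 25.0
```

step_arm(increments=[0,0,0.01,0,0,0,-1,0,0,0.02,0,0,0,-1,0,0,0.03,0,0,0,-1,0,0,0.035,0,0,0,-1,0,0,0.035,0,0,0,-1])

```text
time: 9.15
tcp_pos: [0.6382, 0.0256, 0.2008]
orientation: [1.79, 2.187, 0.484]
ft_force: [-0.5, 0.0, -1.0]
width: 0.0098
gripper_force: 25.0
```

```bash
python3 - <<'E'
from go import *
import cv2
R,t=deckT(DECK);RT=toolR(R[:,0],-R[:,2])
for X,Z in((.11,.0),(.04,.0)): o=go(R@[X+.052,0,Z+.0126]+t,RT)
print("deck tcp",R.T@(o["tcp_pos"]-t),"F deck",R.T@o["ft_force"],o["torque"])
E
```

```text
t 9.15 tcp [0.6382 0.0256 0.2008] F [-0.5  0.  -1. ] w 0.0098 shift [0.0061 0.0032 0.0118] turn [-0.0001  0.      0.    ]
t 9.15 tcp [0.6382 0.0256 0.2008] F [-0.5  0.  -1. ] w 0.0098 shift [ 0.0062 -0.3468  0.0121] turn [-0.0001  0.      0.    ]
deck tcp [ 0.16136947 -0.00121732  0.01496105] F deck [-0.84554244  0.1353139  -0.75753646] [-0.0177482   0.12997021  0.02080561]
```

step_arm(increments=[0.006,0,0.005,0,0,0,-1,0.006,0,0.01,0,0,0,-1,0.006,0,0.012,0,0,0,-1])

```text
time: 9.52
tcp_pos: [0.639, 0.027, 0.199]
orientation: [1.789, 2.187, 0.484]
ft_force: [-3.1, 0.4, 4.9]
width: 0.0102
gripper_force: 25.0
```

step_arm(increments=[0,-0.05,-0.004,0,0,0,-1,0,-0.1,-0.004,0,0,0,-1,0,-0.15,-0.004,0,0,0,-1,0,-0.2,-0.004,0,0,0,-1,0,-0.2,-0.004,0,0,0,-1])

```text
time: 10.15
tcp_pos: [0.6022, 0.0195, 0.1821]
orientation: [1.79, 2.187, 0.483]
ft_force: [-1.1, -0.5, 0.3]
width: 0.0098
gripper_force: 25.0
```

```bash
cat > st.py <<'E'
from go import *
R,t=deckT(DECK);RT=toolR(R[:,0],-R[:,2])
o=go(R@[.052,0,.0126]+t,RT)
print("deck tcp",(R.T@(o["tcp_pos"]-t)*1e3).round(1),"F deck",(R.T@o["ft_force"]).round(1),(R.T@o["torque"]).round(2))
E
python3 st.py
```

```text
t 10.15 tcp [0.6022 0.0195 0.1821] F [-1.1 -0.5  0.3] w 0.0098 shift [ 1.000e-04 -3.421e-01  4.700e-03] turn [-0.0003  0.      0.    ]
deck tcp [120.4  -0.   13.4] F deck [-1.  -0.2  0.7] [-0.05  0.34 -0.01]
```

step_arm(increments=[0,-0.05,0,0,0,0,-1,0,-0.1,0,0,0,0,-1,0,-0.15,0,0,0,0,-1,0,-0.19,0,0,0,0,-1,0,-0.19,0,0,0,0,-1])

```text
time: 10.78
tcp_pos: [0.5686, 0.0128, 0.1661]
orientation: [1.79, 2.187, 0.483]
ft_force: [-1.8, -0.5, 0.1]
width: 0.0096
gripper_force: 25.0
```

```bash
python3 st.py; python3 - <<'E'
from rig import env
import cv2,numpy as np,pickle
d={n:env.camera(n) for n in("top","side")};pickle.dump(d,open("c4.pkl","wb"))
b=cv2.resize(d["side"]["color"][140:265,210:335],(600,600),interpolation=cv2.INTER_CUBIC)
cv2.imwrite("pics/p4.png",b)
E
```

```text
t 10.78 tcp [0.5686 0.0128 0.1661] F [-1.8 -0.5  0.1] w 0.0096 shift [-0.0002 -0.1528  0.0045] turn [-0.0003 -0.      0.    ]
deck tcp [82.6  0.  13.4] F deck [-1.7 -0.1  0.9] [-0.12  0.39 -0.05]
```

View pics/p4.png

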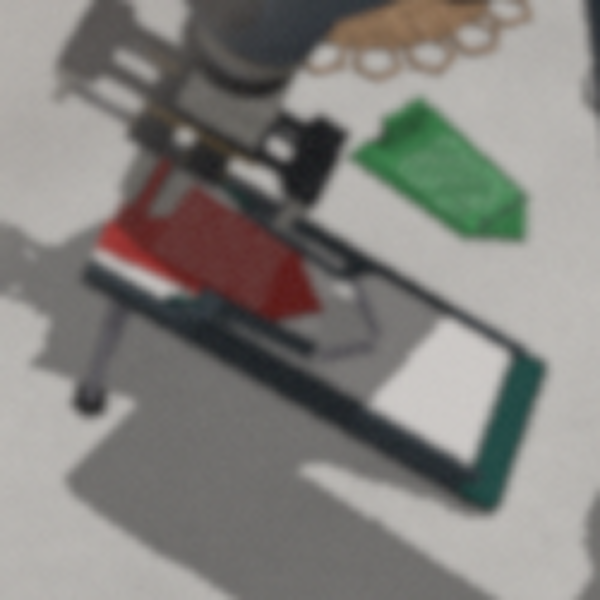

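The plate lies in the guides: tip at (320,308), with the V at (378,340) still about 30 mm ahead. Continue slowly.

step_arm(increments=[0,-0.025,0,0,0,0,-1,0,-0.05,0,0,0,0,-1,0,-0.075,0,0,0,0,-1,0,-0.1,0,0,0,0,-1,0,-0.1,0,0,0,0,-1])

```text
time: 11.5
tcp_pos: [0.5511, 0.0093, 0.1578]
orientation: [1.79, 2.187, 0.483]
ft_force: [-1.8, 1.8, 0.8]
width: 0.0101
gripper_force: 25.0
```

```bash
python3 st.py
```

```text
t 11.5 tcp [0.5511 0.0093 0.1578] F [-1.8  1.8  0.8] w 0.0101 shift [-0.0005 -0.0544  0.0044] turn [-0.0002 -0.     -0.    ]
deck tcp [62.9  0.1 13.5] F deck [-0.9  2.2  1.3] [ 0.32  0.14 -0.2 ]
```

step_arm(increments=[0,0,0,0,0,0,-0.35,0,0,0,0,0,0,-0.35,0,0,0,0,0,0,-0.35,0,0,0,0,0,0,-0.35])

```text
time: 12.0
tcp_pos: [0.5516, 0.0092, 0.158]
orientation: [1.789, 2.187, 0.483]
ft_force: [0.5, -0.4, 0.7]
width: 0.0299
gripper_force: 0.0
```

step_arm(increments=[0,-0.02,0,0,0,0,-0.35,0,-0.04,0,0,0,0,-0.35,0,-0.05,0,0,0,0,-0.35,0,-0.06,0,0,0,0,-0.35,0,-0.065,0,0,0,0,-0.35])

```text
time: 12.62
tcp_pos: [0.54, 0.0069, 0.1525]
orientation: [1.789, 2.187, 0.484]
ft_force: [0.0, 0.2, 0.1]
width: 0.0303
gripper_force: 0.1
```

```bash
python3 st.py
```

```text
t 12.62 tcp [0.54   0.0069 0.1525] F [0.  0.2 0.1] w 0.0303 shift [0.0005 0.0082 0.0045] turn [-0.0001  0.0001  0.    ]
deck tcp [50.4 -0.1 13.5] F deck [0.1 0.2 0. ] [-0.03  0.06 -0.  ]
```

step_arm(increments=[0,-0.01,0,0,0,0,-0.35,0,-0.02,0,0,0,0,-0.35,0,-0.028,0,0,0,0,-0.35,0,-0.034,0,0,0,0,-0.35,0,-0.038,0,0,0,0,-0.35])

```text
time: 13.25
tcp_pos: [0.534, 0.0057, 0.15]
orientation: [1.788, 2.185, 0.485]
ft_force: [5.4, 5.7, 4.1]
width: 0.0301
gripper_force: 3.5
```

```bash
python3 st.py
```

```text
t 13.25 tcp [0.534  0.0057 0.15  ] F [5.4 5.7 4.1] w 0.0301 shift [0.0004 0.0411 0.006 ] turn [0.0002 0.0001 0.0001]
deck tcp [43.8 -0.1 13.8] F deck [7.6 4.5 1. ] [ 0.67 -1.12  0.03]
```

step_arm(increments=[0.004,-0.005,0,0,0,0,-0.35,0.006,-0.01,0,0,0,0,-0.35,0.006,-0.014,0,0,0,0,-0.35,0.006,-0.018,0,0,0,0,-0.35,0.006,-0.02,0,0,0,0,-0.35])

```text
time: 13.88
tcp_pos: [0.5318, 0.0057, 0.1489]
orientation: [1.787, 2.182, 0.487]
ft_force: [18.2, 6.1, -2.5]
width: 0.0308
gripper_force: 7.8
```

```bash
python3 st.py
```

```text
t 13.88 tcp [0.5318 0.0057 0.1489] F [18.2  6.1 -2.5] w 0.0308 shift [-0.0019  0.0531  0.006 ] turn [0.0007 0.0004 0.    ]
deck tcp [41.4  0.4 13.8] F deck [ 16.2   2.4 -10.3] [ 0.36 -2.31 -0.01]
```

step_arm(increments=[0,-0.006,0.005,0,0,0,-0.35,0,-0.012,0.01,0,0,0,-0.35,0,-0.018,0.01,0,0,0,-0.35,0,-0.022,0.01,0,0,0,-0.35,0,-0.025,0.01,0,0,0,-0.35])

```text
time: 14.5
tcp_pos: [0.5317, 0.0051, 0.148]
orientation: [1.782, 2.176, 0.493]
ft_force: [29.6, 15.3, 6.7]
width: 0.0313
gripper_force: 15.5
```

```bash
python3 st.py
```

```text
t 14.5 tcp [0.5317 0.0051 0.148 ] F [29.6 15.3  6.7] w 0.0313 shift [0.001  0.0562 0.0027] turn [0.002  0.0007 0.0001]
deck tcp [40.7 -0.2 13. ] F deck [31.9  9.1 -7.5] [ 1.54 -4.89  0.14]
```

32 N was reached with almost no further travel, so it should be wedged. Back off, lift and look.

step_arm(increments=[0,0.03,-0.01,0,0,0,-0.35,0,0.075,-0.01,0,0,0,-0.3,0,0.1,-0.01,0,0,0,-0.3,0,0.1,-0.01,0,0,0,-0.3,0,0.1,-0.02,0,0,0,-0.2])

```text
time: 15.12
tcp_pos: [0.5415, 0.0086, 0.1554]
orientation: [1.79, 2.188, 0.483]
ft_force: [0.1, -0.6, 0.1]
width: 0.0363
gripper_force: 0.0
```

```bash
python3 st.py
```

```text
t 15.12 tcp [0.5415 0.0086 0.1554] F [ 0.1 -0.6  0.1] w 0.0363 shift [-0.0062 -0.0061  0.0135] turn [-0.0003 -0.      0.    ]
deck tcp [53.2  1.2 15.3] F deck [-0.  -0.6  0.1] [-0.02  0.08  0.1 ]
```

step_arm(increments=[0,0,-0.1,0,0,0,-0.2,0,0,-0.3,0,0,0,-0.2,0,0,-0.6,0,0,0,-0.2,0,0,-0.7,0,0,0,-0.2,0,0,-0.7,0,0,0,-0.2])

```text
time: 15.75
tcp_pos: [0.484, -0.0033, 0.2839]
orientation: [1.788, 2.184, 0.485]
ft_force: [-0.1, 0.8, -0.5]
width: 0.0368
gripper_force: 0.0
```

step_arm(increments=[0.9,0,0,0,0,0,-0.2,0.9,0,0,0,0,0,-0.2,0.9,0,0,0,0,0,-0.2,0.9,0,0,0,0,0,-0.2,0.9,0,0,0,0,0,-0.2])

```text
time: 16.38
tcp_pos: [0.4483, 0.1732, 0.2814]
orientation: [1.789, 2.189, 0.482]
ft_force: [0.7, 0.2, -1.0]
width: 0.0371
gripper_force: 0.0
```

```bash
python3 - <<'E'
from rig import env
import cv2,numpy as np,pickle
d={n:env.camera(n) for n in("top","side")};pickle.dump(d,open("c5.pkl","wb"))
a=cv2.resize(d["top"]["color"][130:250,250:317],(335,600),interpolation=cv2.INTER_CUBIC)
b=cv2.resize(d["side"]["color"][160:290,225:325],(460,598),interpolation=cv2.INTER_CUBIC)
cv2.imwrite("pics/p5.png",np.hstack([a[:598],b]))
E
```

```text
(no output)
```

View pics/p5.png

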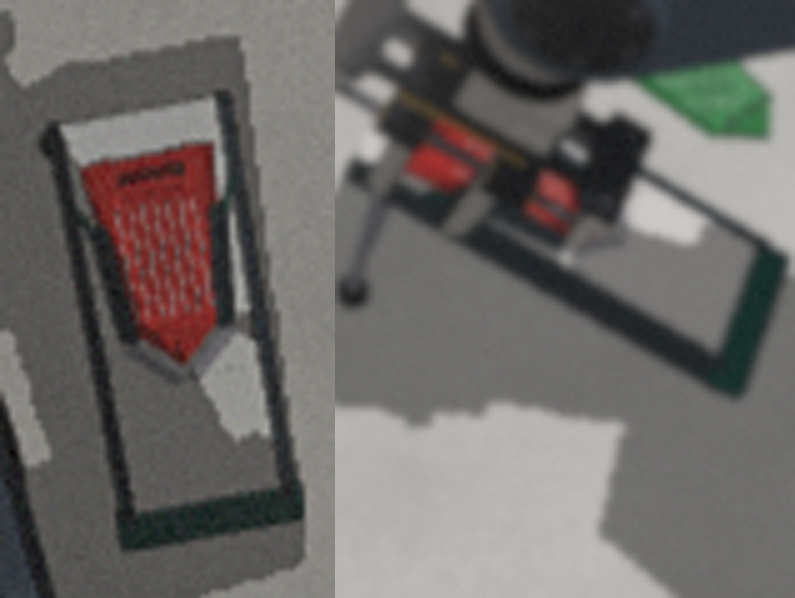

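The picture shows the red plate seated square between the guides, tip at (185,368) against the V and tab up. I'll add one last centred push with the closed fingers on the back of the tab.

```bash
python3 - <<'E'
from go import *
R,t=deckT(DECK);RT=toolR(R[:,0],-R[:,2])
for p in([.088,.0008,.14],[.088,.0008,.018]): go(R@p+t,RT)
E
```

```text
t 16.48 tcp [0.4487 0.1722 0.2819] F [ 0.1  0.1 -0.3] w 0.0372 shift [-0.8957  0.1733  0.0745] turn [-0.0003  0.0002 -0.0002]
t 16.48 tcp [0.4487 0.1722 0.2819] F [ 0.1  0.1 -0.3] w 0.0372 shift [-0.895   0.1745  0.6845] turn [-0.0003  0.0002 -0.0002]
```

step_arm(increments=[-0.3,0.17,0,0,0,0,-1,-0.6,0.17,0,0,0,0,-1,-0.896,0.174,0.07,0,0,0,-1,-0.896,0.174,0.07,0,0,0,-1,-0.896,0.174,0.07,0,0,0,-1])

```text
time: 17.1
tcp_pos: [0.5204, 0.004, 0.2844]
orientation: [1.793, 2.184, 0.483]
ft_force: [-1.2, -0.4, 0.5]
width: 0.0004
gripper_force: 0.0
```

```bash
python3 - <<'E'
from go import *
R,t=deckT(DECK);RT=toolR(R[:,0],-R[:,2])
go(R@[.088,.0008,.018]+t,RT)
E
```

```text
t 17.1 tcp [0.5204 0.004  0.2844] F [-1.2 -0.4  0.5] w 0.0004 shift [-2.000e-04 -2.000e-04  6.168e-01] turn [-0.0002  0.0002 -0.0004]
```

step_arm(increments=[0,0,0.2,0,0,0,-1,0,0,0.45,0,0,0,-1,0,0,0.58,0,0,0,-1,0,0,0.61,0,0,0,-1,0,0,0.61,0,0,0,-1])

```text
time: 17.73
tcp_pos: [0.571, 0.0159, 0.1748]
orientation: [1.788, 2.187, 0.484]
ft_force: [0.1, 0.5, 0.2]
width: 0.0
gripper_force: 0.0
```

step_arm(increments=[0,-0.02,0,0,0,0,-1,0,-0.04,0,0,0,0,-1,0,-0.05,0,0,0,0,-1,0,-0.06,0,0,0,0,-1,0,-0.065,0,0,0,0,-1])

```text
time: 18.35
tcp_pos: [0.5594, 0.0129, 0.1686]
orientation: [1.789, 2.187, 0.484]
ft_force: [0.2, 0.2, 0.2]
width: 0.0006
gripper_force: 0.0
```

```bash
python3 st.py
```

```text
t 18.35 tcp [0.5594 0.0129 0.1686] F [0.2 0.2 0.2] w 0.0006 shift [-0.0096 -0.1174  0.0346] turn [-0.0001  0.0001  0.    ]
deck tcp [75.5  1.9 19.5] F deck [0.3 0.2 0.1] [-0.05  0.06 -0.06]
```

step_arm(increments=[-0.006,-0.01,0.005,0,0,0,-1,-0.006,-0.02,0.005,0,0,0,-1,-0.006,-0.026,0.005,0,0,0,-1,-0.006,-0.03,0.005,0,0,0,-1,-0.006,-0.032,0.005,0,0,0,-1])

```text
time: 18.98
tcp_pos: [0.5563, 0.0107, 0.1662]
orientation: [1.787, 2.183, 0.487]
ft_force: [10.9, 5.2, -1.8]
width: 0.0005
gripper_force: 4.9
```

```bash
python3 st.py
```

```text
t 18.98 tcp [0.5563 0.0107 0.1662] F [10.9  5.2 -1.8] w 0.0005 shift [-0.0019 -0.0966  0.0308] turn [0.0006 0.0002 0.    ]
deck tcp [71.3  0.4 18.8] F deck [ 9.9  3.  -6.6] [ 0.31 -1.72 -0.06]
```

Contact; push on to about 35 N.

step_arm(increments=[0,-0.008,0.003,0,0,0,-1,0,-0.016,0.006,0,0,0,-1,0,-0.024,0.006,0,0,0,-1,0,-0.03,0.006,0,0,0,-1,0,-0.034,0.006,0,0,0,-1])

```text
time: 19.6
tcp_pos: [0.5561, 0.0102, 0.1664]
orientation: [1.781, 2.173, 0.497]
ft_force: [36.2, 24.3, 3.8]
width: 0.0005
gripper_force: 18.0
```

```bash
python3 st.py
```

```text
t 19.6 tcp [0.5561 0.0102 0.1664] F [36.2 24.3  3.8] w 0.0005 shift [ 0.0001 -0.0962  0.0312] turn [ 0.0026  0.0007 -0.0001]
deck tcp [71.1 -0.  19.2] F deck [ 38.1  16.6 -13.6] [ 2.69 -6.33 -0.29]
```

Only 0.2 mm of travel from 10 to 38 N, so it is tight. Ease the side load, then retreat.

step_arm(increments=[0.005,0,0,0,0,0,-1,0.009,0,0,0,0,0,-1,0.009,0.02,-0.006,0,0,0,-1,0.009,0.06,-0.006,0,0,0,-1,0.009,0.1,-0.006,0,0,0,-1])

```text
time: 20.23
tcp_pos: [0.5658, 0.0149, 0.1704]
orientation: [1.79, 2.187, 0.483]
ft_force: [0.5, -0.2, 0.1]
width: 0.0007
gripper_force: 0.0
```

step_arm(increments=[0,0.03,-0.1,0,0,0,-1,0,0.03,-0.4,0,0,0,-1,0,0.03,-0.8,0,0,0,-1,0,0.03,-0.8,0,0,0,-1,0,0.03,-0.8,0,0,0,-1])

```text
time: 20.85
tcp_pos: [0.5051, 0.0025, 0.3192]
orientation: [1.788, 2.185, 0.485]
ft_force: [-0.6, -0.6, 0.2]
width: 0.0005
gripper_force: 0.0
```

step_arm(increments=[0.95,0,0,0,0,0,-1,0.95,0,0,0,0,0,-1,0.95,0,0,0,0,0,-1,0.95,0,0,0,0,0,-1,0.95,0,0,0,0,0,-1])

```text
time: 21.48
tcp_pos: [0.4672, 0.189, 0.3167]
orientation: [1.789, 2.189, 0.481]
ft_force: [0.2, -0.4, -0.8]
width: 0.0007
gripper_force: 0.0
```

```bash
python3 - <<'E'
from go import *
import cv2
c=env.camera("top");o=pickle.load(open("c5.pkl","rb"))["top"]
f=lambda i:cv2.resize(i["color"][130:250,250:317],(335,600),interpolation=cv2.INTER_CUBIC)
cv2.imwrite("pics/p6.png",np.hstack([f(o),f(c)]))
# red tab-end edge + green etc. change
print(env.get_obs()["ft_force"],env.get_obs()["time"])
E
```

```text
[ 0.0309403  -0.62987674 -0.49321633] 21.525
```

View pics/p6.png

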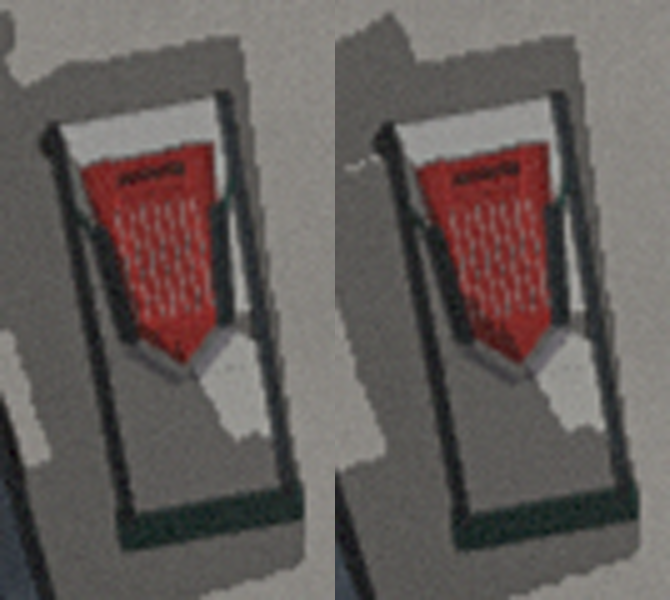

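The two views match: the insert sits square and has not moved, tip at (520,368) in the right half. The arm is clear, so I hand in.

```bash
python3 -c "
from rig import env
print(env.sign_off())"
```

```text
the job is handed in; nothing more can be done
None
```

The red insert is in the slicer's guides, nose down and tab up, and moved only 0.2 mm as the last finger push rose from 10 to 38 N. The job was handed in at about 21.5 s with the arm clear and gave no verdict back; I went nowhere near the green insert, guard, cup or bowls, but did not re-measure where they stand.

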